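# Transfer specimen pots to the microscope rack in reverse order

## Robot

A 6-joint arm with a two-finger parallel gripper is mounted at the origin on the work surface. World frame = base frame: x ahead of the robot, y to its left, z up, the work surface at z = 0. Lengths are in m, angles in rad, forces in N, time in s.
With the tool pointing down it reaches from about 0.25 to 0.725 m from the base axis. Payload 9.7 kg.
Tool frame: the origin (TCP) lies at the very end of the fingers, on their centre line; the grasp point (between the pads) lies 19 mm behind it; z points along the fingers, y is the line along which they close (so a half turn about z gives the same grasp; the last joint's range is limited). The gripper opens to 85 mm and grips with 20 to 120 N. Pads are 22 mm wide; open, the fingers measure 114 mm over their backs; the gripper's body (76 mm by 85 mm) begins 54 mm behind the grasp point. The pads swing forward as they close: fully open they stand 13 mm farther back than shut.
Start: joints at [-1.277, 0.087, 0.176, 1.66, 0, 1.571], TCP at [0.159, -0.526, 0.231] pointing down, gripper open.
Joint ranges: [-3.13, 3.13], [-0.85, 1.81], [-1.15, 1.24], [-2.2, 2.28], [-1.44, 1.52], [-3.14, 3.14]. Speed limits (rad/s): [2.22, 2.22, 2.57, 3.14, 3.14, 3.14].

## Interface

Orientations are given as [roll, pitch, yaw] about the fixed x, y, z axes, in that order (R = Rz(yaw) Ry(pitch) Rx(roll)).
In Python, from bench import robot gives the robot as it stands. The module is installed in compiled form; this text tells all that it offers. Calls block until the motion is done:
- robot.move_ptp(position, orientation): joint-space move of the TCP to a pose.
- robot.move_straight(position, max_speed=0.15, rot=None): straight line of the TCP; rot=None keeps the orientation; max_speed is the mean speed in m/s.
- robot.goto_joints(angles): joint-space move.
- robot.let_go() and robot.close_gripper(grasp_force=None): open the fingers fully, or close them until they stop; grasp_force is the grip in N (None keeps the last).
- robot.pause(seconds).
- robot.inverse_kinematics(position, orientation): joint angles nearest the present ones, or None.
- robot.get_state(): the state.
- robot.get_image(name): name is "side" or "top"; returns the picture (384x512x3 uint8, red, green, blue); there is no depth.
- robot.calibration(name): a dict with "fx", "fy", "cx", "cy" (pixels), "camera_from_world" (4x4, takes a point from world to camera coordinates). Camera axes: x right, y down, z forward; pixel columns grow to the right and rows downward; lengths in m; the calibration is good to about 2 mm. A picture is of the moment at which its call begins. calibration takes no time and is no camera call.
A pose or a line that the arm cannot do raises robot.MotionError and nothing moves.
- robot.job_done(): hands the job in; it is judged then, once.
Trained networks look in the newest picture that a camera, given by its name, has taken for a name from the list of things; names that differ only in an ending like _2 or _b are one class to them, and where a whole thing is asked for, a point or a joint stands for the part that bears it (a point fixed in the world has none). Each returns a list of dicts, best first, with "confidence" (0 to 1); they miss things now and then, are a little off and sometimes report something else, mostly with a low value. They report only what shows in the picture. A call takes as long as a camera call.
- robot.boxes_of(name, camera): "centre" ([x, y, z] in m, in world coordinates, good to about 4 mm: the middle of the surface that is visible of it).
The state is a dict: "time_s": time; "joints": joint angles; "joint_velocities": joint speeds; "joint_torque": joint torques, N m; "ee_pos": TCP position; "eef_rot": TCP orientation; "contact_force": force on the tool from outside, world axes, zero at the start; "ft_torque": the same for the moment, N m; "width": opening from 0.0 (shut) to 1.0 (fully open); "grasp_force": force on a finger pad.
Only numpy, scipy, OpenCV 4.12 (cv2) and the standard library are available. Lean on these libraries where they do the work, as an engineer would, in place of code of your own. Each camera call takes 0.05 s, during which the arm holds its last target. There are 200 camera calls.

## Task

Move the four capped specimen pots from their coloured cells in the transport rack into the lilac receiving rack in reverse order, so that the last one collected is examined first: the pot that started next to the transport rack's black end goes into the receiving cell farthest from that rack's black end, the next one beside it, and so on, until the one that started farthest from the black end stands next to the black end. Keep every pot upright all the way and leave each one standing flat on the floor of its own cell, let go.

Things in the scene. Friction and masses are not known exactly. Their poses are not given: they have to be found in the camera images.
- pot_red: loose upright specimen pot with a red screw cap: plastic, round, 31 mm across (cap 32 mm, the top 14 mm), 48 mm tall, about 45 g. Origin at the centre of its underside, z up its axis. It starts upright in the cell of its own colour, up to 4 mm off that cell's centre.
- pot_blue: loose upright specimen pot with a blue screw cap: plastic, round, 31 mm across (cap 32 mm, the top 14 mm), 48 mm tall, about 45 g. Origin at the centre of its underside, z up its axis. It starts upright in the cell of its own colour, up to 4 mm off that cell's centre.
- pot_yellow: loose upright specimen pot with a yellow screw cap: plastic, round, 31 mm across (cap 32 mm, the top 14 mm), 48 mm tall, about 45 g. Origin at the centre of its underside, z up its axis. It starts upright in the cell of its own colour, up to 4 mm off that cell's centre.
- pot_green: loose upright specimen pot with a green screw cap: plastic, round, 31 mm across (cap 32 mm, the top 14 mm), 48 mm tall, about 45 g. Origin at the centre of its underside, z up its axis. It starts upright in the cell of its own colour, up to 4 mm off that cell's centre.
- cell_red: fixed red open cell of the transport rack in which the red-capped pot starts: square, 50 mm outside, 44 mm inside, walls 12 mm tall, floor 3 mm thick. Origin at the centre of its underside, axes parallel to the rack's. It never moves, so the row of cells still shows the pots' original order when empty.
- cell_blue: fixed blue open cell of the transport rack in which the blue-capped pot starts: square, 50 mm outside, 44 mm inside, walls 12 mm tall, floor 3 mm thick. Origin at the centre of its underside, axes parallel to the rack's. It never moves, so the row of cells still shows the pots' original order when empty.
- cell_yellow: fixed yellow open cell of the transport rack in which the yellow-capped pot starts: square, 50 mm outside, 44 mm inside, walls 12 mm tall, floor 3 mm thick. Origin at the centre of its underside, axes parallel to the rack's. It never moves, so the row of cells still shows the pots' original order when empty.
- cell_green: fixed green open cell of the transport rack in which the green-capped pot starts: square, 50 mm outside, 44 mm inside, walls 12 mm tall, floor 3 mm thick. Origin at the centre of its underside, axes parallel to the rack's. It never moves, so the row of cells still shows the pots' original order when empty.
- transport_rack: fixed transport rack: aluminium plate 60 mm wide, 6 mm thick, carrying the four coloured cells in a row, with a black block 18 mm tall at one end. Origin at the underside, mid-row; the row runs along its y axis, +y to the black end, z up. Cell centres at x = 0, y = 78, 26, -26, -78 mm (colours in any order). Pots stand in it with their underside 9 mm above the table.
- receiving_rack: fixed receiving rack: lilac tray 58 mm wide with four square open cells in a row, empty at first, and a black block 18 mm tall at one end. Origin at the underside, mid-row; the row runs along its y axis, +y to the black end, z up. Cell centres at x = 0, y = 78, 26, -26, -78 mm; cells 46 mm square inside, floor 6 mm and wall tops 16 mm above the table.

How it is judged:
By the outcome, as a careful person would: the job done as asked, in the order asked, and still so for the second after the job is handed in, with the robot touching nothing.
It also fails if it takes over 96 s, if anything falls off the work surface, if the arm or the gripper's body presses on something with over 40 N, if the wrist force passes 120 N, or if a joint passes its speed limit or range.

## Working session

There is one attempt and no reset: what is moved stays moved. The work goes in short steps, each a Python script; the robot and the scene stay as the last script left them, time stands still between calls to the robot, and variables do not carry over. Pictures are saved under pics/ and viewed, at most 14 in all, crops included, and the job is handed in when it is done.

```bash
mkdir -p pics; python3 - <<'E'
from bench import robot
import cv2,numpy as np
for c in("top","side"):
    im=robot.get_image(c); cv2.imwrite(f"pics/{c}0.png",im[:,:,::-1])
    k=robot.calibration(c); print(c,k["fx"],k["cx"],k["cy"],np.round(k["camera_from_world"],3).tolist())
    for n in["pot_red","pot_blue","pot_yellow","pot_green","cell_red","cell_blue","cell_yellow","cell_green","transport_rack","receiving_rack"]:
        print(n,[(np.round(d["centre"],3).tolist(),round(d["confidence"],2)) for d in robot.boxes_of(n,c)[:3]])
print(robot.get_state())
E
```

```text
top 480.6433972892082 258.0422875784376 193.6052866196909 [[-0.02, -1.0, -0.004, 0.011], [-0.989, 0.02, -0.15, 0.565], [0.15, 0.001, -0.989, 0.896], [0.0, 0.0, 0.0, 1.0]]
pot_red [([0.601, 0.228, 0.057], 0.76)]
pot_blue [([0.46, 0.16, 0.056], 0.73)]
pot_yellow [([0.515, 0.178, 0.061], 0.76)]
pot_green [([0.552, 0.203, 0.058], 0.61)]
cell_red [([0.595, 0.217, 0.01], 0.61), ([0.549, 0.206, 0.055], 0.41), ([0.632, 0.233, 0.016], 0.41)]
cell_blue [([0.47, 0.152, 0.01], 0.63)]
cell_yellow [([0.507, 0.176, 0.008], 0.96)]
cell_green [([0.558, 0.199, 0.01], 0.73), ([0.515, 0.178, 0.059], 0.17)]
transport_rack [([0.628, 0.232, 0.015], 0.71)]
receiving_rack [([0.566, -0.158, 0.006], 0.56)]
side 415.65055233717453 257.18818067549165 189.30129575716649 [[-0.988, -0.153, -0.014, 0.529], [-0.081, 0.599, -0.796, 0.081], [0.13, -0.786, -0.605, 0.719], [0.0, 0.0, 0.0, 1.0]]
pot_red [([0.601, 0.241, 0.044], 0.69), ([0.508, 0.199, 0.011], 0.61)]
pot_blue [([0.468, 0.178, 0.011], 0.66), ([0.462, 0.177, 0.046], 0.6)]
pot_yellow [([0.513, 0.196, 0.045], 0.6)]
pot_green [([0.553, 0.22, 0.05], 0.69)]
cell_r
[... 276 characters left out ...]
ints': array([-1.27695582e+00,  8.69123589e-02,  1.75908746e-01,  1.65979463e+00,
        1.12966994e-05,  1.57077878e+00]), 'joint_velocities': array([-4.30788504e-04,  8.44735741e-05, -2.36584701e-03,  7.57513754e-05,
        2.02782611e-03, -5.48791314e-04]), 'joint_torque': array([-2.39340716e-04, -5.20114625e+01,  4.64861441e+01,  1.89707243e-03,
       -7.01402541e-05,  3.66795848e-05]), 'ee_pos': array([ 0.1593007 , -0.52642855,  0.23128186]), 'eef_rot': array([-3.14159074e+00, -1.12967330e-05,  2.93858054e-01]), 'contact_force': array([ 1.05485123,  0.33208874, -0.02131973]), 'ft_torque': array([ 0.04854127,  0.03839112, -0.01186   ]), 'grasp_force': 0.0, 'width': 0.9989807032885921}
```

View pics/top0.png

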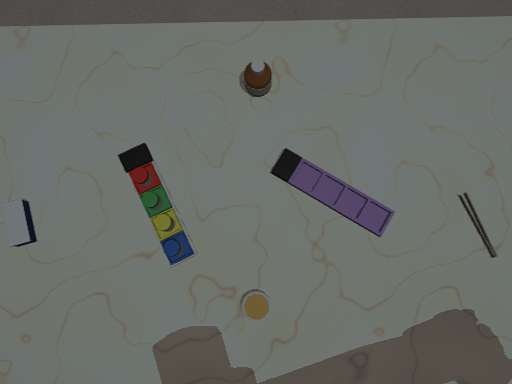

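View pics/side0.png

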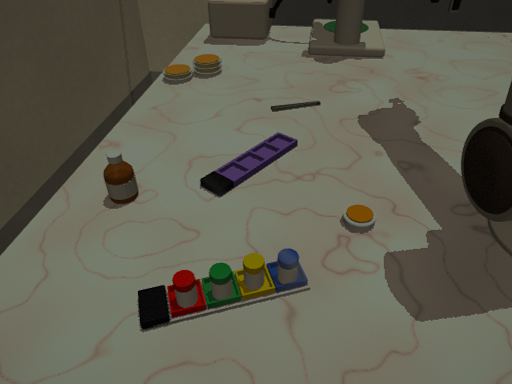

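Both views show the transport rack as black, red, green, yellow, blue: in top, black is at (136,157) and blue at (176,247). The lilac rack's black end is at top (287,165) and its far end at (385,220). I'll fit rack poses from the colour masks and check the overlays.

```bash
cat > h.py <<'E'
import numpy as np,cv2
from bench import robot
def proj(c,P):
    k=robot.calibration(c);P=np.atleast_2d(P);Q=P@k["camera_from_world"][:3,:3].T+k["camera_from_world"][:3,3]
    return np.c_[k["fx"]*Q[:,0]/Q[:,2]+k["cx"],k["fy"]*Q[:,1]/Q[:,2]+k["cy"]]
def unproj(c,uv,z):
    k=robot.calibration(c);T=k["camera_from_world"];uv=np.atleast_2d(uv).astype(float)
    d=np.c_[(uv[:,0]-k["cx"])/k["fx"],(uv[:,1]-k["cy"])/k["fy"],np.ones(len(uv))]@T[:3,:3]
    o=-T[:3,:3].T@T[:3,3]
    return (o+d*((z-o[2])/d[:,2])[:,None])[:,:2]
def inrack(p,pts):  # pose (x,y,angle of +y axis), pts (x,y,z) in rack frame
    ex=np.array([np.sin(p[2]),-np.cos(p[2])]);ey=np.array([np.cos(p[2]),np.sin(p[2])])
    pts=np.atleast_2d(pts);return np.c_[p[:2]+pts[:,:1]*ex+pts[:,1:2]*ey,pts[:,2]]
def square(y,h,z,x=0): return [(x+a*h,y+b*h,z) for a,b in((-1,-1),(-1,1),(1,1),(1,-1))]
E
cat > fit.py <<'E'
from h import *
from scipy.optimize import minimize
def hsvm(im,h0,h1,s=90,v=40):
    q=cv2.cvtColor(im,cv2.COLOR_RGB2HSV);return ((q[...,0]>=h0)&(q[...,0]<=h1)&(q[...,1]>s)&(q[...,2]>v))
ims={c:cv2.imread(f"pics/{c}0.png")[:,:,::-1].copy() for c in("top","side")}
im=ims["top"]
res={}
# lilac: rect fit on plane z=.014
m=hsvm(im,125,150,70).astype(np.uint8)
n,l,st,_=cv2.connectedComponentsWithStats(m);m=(l==1+np.argmax(st[1:,4]))
uv=np.argwhere(m)[:,::-1];w=unproj("top",uv,.016)
r=cv2.minAreaRect((w*1000).astype(np.float32));print("lilac rect",r)
# cells: each hue mask, overall quadrilateral incl. caps
for n_,h in dict(red=(0,6),green=(40,85),yellow=(20,33),blue=(100,124)).items():
    m=hsvm(im,*h,110).astype(np.uint8)
    n,l,st,ce=cv2.connectedComponentsWithStats(m)
    i=1+np.argmax([st[j,4] if (ce[j,0]<220 and 150<ce[j,1]<270) else 0 for j in range(1,n)])
    w=unproj("top",np.argwhere(l==i)[:,::-1],.018);print(n_,st[i],cv2.minAreaRect((w*1000).astype(np.float32)),w.mean(0))
def crop(c,x,y,w,h,f,name):
    cv2.imwrite(name,cv2.resize(np.clip(ims[c][y:y+h,x:x+w,::-1]*1.5,0,255).astype(np.uint8),None,fx=f,fy=f,interpolation=cv2.INTER_CUBIC))
a=cv2.resize(im[140:268,112:202],None,fx=4.5,fy=4.5,interpolation=cv2.INTER_CUBIC)
b=cv2.resize(ims["side"][240:330,130:315],None,fx=3,fy=3,interpolation=cv2.INTER_CUBIC)
cv2.imwrite("pics/a.png",np.clip(a[...,::-1]*1.6,0,255).astype(np.uint8))
E
python3 fit.py
```

```text
lilac rect ((560.3111572265625, -165.2574462890625), (214.0499267578125, 58.604000091552734), 57.90419387817383)
red [128 162  33  32 538] ((607.1350708007812, 228.35391235351562), (51.46992874145508, 49.81654357910156), 24.76186752319336) [0.60770388 0.22919509]
green [140 185  32  33 540] ((559.2138061523438, 205.6303253173828), (51.52686309814453, 48.68253707885742), 24.471656799316406) [0.56014967 0.20629577]
yellow [150 208  33  33 591] ((512.3427734375, 184.30690002441406), (50.55934524536133, 49.983497619628906), 25.17558479309082) [0.51235323 0.18510732]
blue [160 232  34  33 600] ((465.0482482910156, 162.26910400390625), (50.740089416503906, 49.91529083251953), 25.168039321899414) [0.46527588 0.16277447]
```

View pics/a.png

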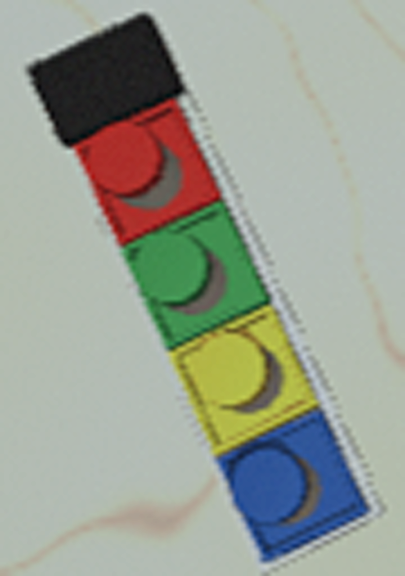

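The crop shows clean cap discs (crop px): red (121,157), green (171,268), yellow (227,368), blue (267,485). The cells span 156.7 mm against 156 expected, and the lilac tray is 214×58 mm as expected. Next I'll compute the poses and overlay them.

```bash
cat > poses.py <<'E'
from h import *
C=np.array([[607.1,228.4],[559.2,205.6],[512.3,184.3],[465.0,162.3]])/1000
d=C[0]-C[3];T=np.r_[C.mean(0),np.arctan2(d[1],d[0])]
capsuv=np.array([[121.5,157.5],[171,268],[227,368.5],[267,485]])/4.5+[112,140]-.4
caps=unproj("top",capsuv,.057)
R=np.array([.5603,-.1653,0]); b=unproj("top",[[287,165]],.018)[0]-R[:2]
cand=[np.deg2rad(57.9),np.deg2rad(57.9-90)]
R[2]=max((a+s for a in cand for s in(0,np.pi)),key=lambda a:np.cos(a-np.arctan2(b[1],b[0])))
YS=[.078,.026,-.026,-.078]
E
python3 - <<'E'
from poses import *
print("T",T,"R",R,np.degrees(R[2]),"black dist",np.linalg.norm(b))
ex=np.array([np.sin(T[2]),-np.cos(T[2])]);ey=np.array([np.cos(T[2]),np.sin(T[2])])
print(caps.round(4).tolist(),[(round((c-T[:2])@ex*1e3,1),round((c-T[:2])@ey*1e3-y*1e3,1)) for c,y in zip(caps,YS)])
out=[]
for c,(x,y,w,h,f) in {"top":(110,135,300,140,2.6),"side":(120,120,200,215,2.6)}.items():
    im=cv2.imread(f"pics/{c}0.png");im=np.clip(im*1.6,0,255).astype(np.uint8)
    im=cv2.resize(im[y:y+h,x:x+w],None,fx=f,fy=f,interpolation=cv2.INTER_CUBIC)
    dr=lambda P,col:cv2.polylines(im,[np.int32(((proj(c,P)+.5-[x,y])*f))],True,col,1)
    for i,yy in enumerate(YS):
        dr(inrack(T,square(yy,.025,.018)),(255,255,255)); dr(inrack(R,square(yy,.023,.016)),(0,255,255))
        t=np.linspace(0,6.28,30);dr(np.c_[caps[i]+.016*np.c_[np.cos(t),np.sin(t)],t*0+.057],(0,0,0))
    cv2.imwrite(f"pics/ov_{c}.png",im)
E
```

```text
T [0.5359     0.19515    0.43539364] R [ 0.5603     -0.1653      1.01054564] 57.9 black dist 0.12398184377211442
[[0.6052, 0.2297], [0.5568, 0.2077], [0.5133, 0.1834], [0.4638, 0.166]] [(np.float64(-2.1), np.float64(-0.5)), (np.float64(-2.6), np.float64(-1.8)), (np.float64(1.1), np.float64(0.5)), (np.float64(-4.0), np.float64(0.3))]
```

View pics/ov_top.png

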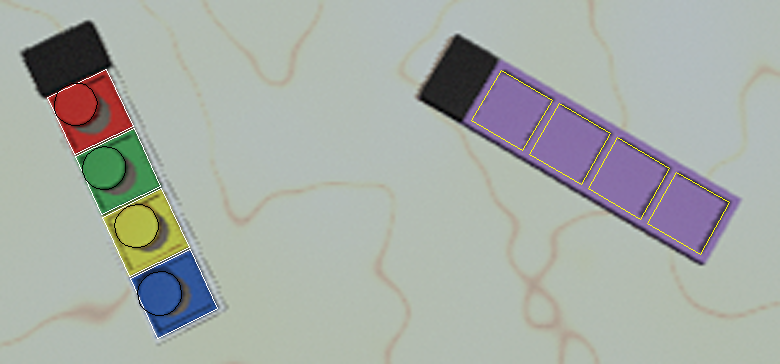

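View pics/ov_side.png

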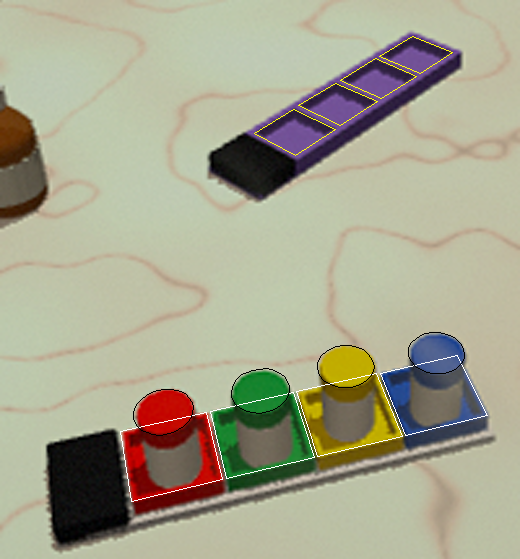

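Overlays agree in both views: cell outlines, caps and tray cells all coincide within about 1 to 2 mm. I'll start with red, which goes to the far end of the receiving rack.

```bash
cat > mv.py <<'E'
from poses import *
UP=.12
def ori(xy,ang,z=UP):
    j0=np.array(robot.get_state()["joints"]);best=None
    for a in(ang,ang-np.pi):
        q=robot.inverse_kinematics([*xy,z],[np.pi,0,a])
        if q is not None and (best is None or abs(q-j0).max()<best[0]): best=(abs(q-j0).max(),[np.pi,0,a])
    return best[1]
def rep(t):
    s=robot.get_state();print(t,round(s["time_s"],1),s["ee_pos"].round(4),"w",round(s["width"],3),"gf",round(s["grasp_force"],1),"F",s["contact_force"].round(1))
def transfer(i,j,zpick=.022,zplace=.020):
    p=caps[i];robot.move_ptp([*p,UP],ori(p,T[2]))
    robot.move_straight([*p,zpick],.12);robot.close_gripper(30);rep("grip")
    robot.move_straight([*p,UP],.15)
    if robot.get_state()["width"]<.25: rep("MISSED");raise SystemExit
    g=inrack(R,[0,YS[j],0])[0,:2]
    robot.move_ptp([*g,UP],ori(g,R[2]));rep("over")
    robot.move_straight([*g,.04],.15);robot.move_straight([*g,zplace],.04);rep("down")
    robot.let_go();robot.move_straight([*g,UP],.15);rep("up")
def snap(n):
    for c in("top","side"): cv2.imwrite(f"pics/{n}_{c}.png",robot.get_image(c)[:,:,::-1])
E
python3 - <<'E'
from mv import *
transfer(0,3)
im=robot.get_image("side")
cv2.imwrite("pics/r1.png",np.clip(im[100:350,100:400,::-1]*1.6,0,255).astype(np.uint8).repeat(2,0).repeat(2,1))
E
```

```text
grip 5.7 [0.6054 0.2298 0.0224] w 0.363 gf 29.6 F [-0.8  0.2  4. ]
over 8.2 [ 0.5192 -0.2308  0.1198] w 0.362 gf 29.7 F [ 1.1 -0.6 -1.4]
down 9.6 [ 0.5187 -0.2314  0.0197] w 0.361 gf 29.7 F [ 0.  -0.2 -1.3]
up 10.9 [ 0.5185 -0.2312  0.119 ] w 1.002 gf 0.0 F [-0.2 -0.6 -0.3]
```

View pics/r1.png

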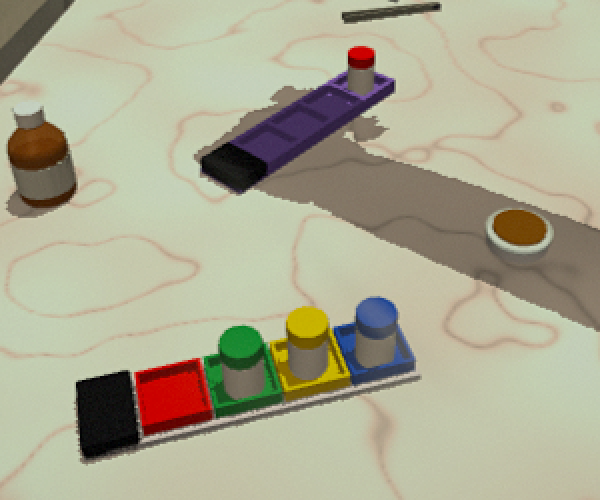

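Red stands upright in the far cell (picture px 361,72), and the other pots are untouched. Continuing with the remaining three.

```bash
python3 - <<'E'
from mv import *
for i,j in((1,2),(2,1),(3,0)): transfer(i,j)
robot.move_ptp([.40,-.02,.3],[np.pi,0,0]) if False else robot.goto_joints([-1.277,0.087,0.176,1.66,0,1.571])
rep("park")
snap("end")
f=lambda c,x,y,w,h:cv2.resize(np.clip(cv2.imread(f"pics/end_{c}.png")[y:y+h,x:x+w]*1.7,0,255).astype(np.uint8),(390,390*h//w),interpolation=cv2.INTER_CUBIC)
a,b=f("top",265,140,135,110),f("side",190,110,135,110)
cv2.imwrite("pics/end.png",np.hstack([a,b]))
E
```

```text
grip 14.1 [0.5569 0.2079 0.0223] w 0.364 gf 29.5 F [-0.   2.2  2.9]
over 16.4 [ 0.5466 -0.1866  0.1197] w 0.366 gf 29.7 F [ 0.2 -1.3 -1. ]
down 17.7 [ 0.5464 -0.1873  0.0198] w 0.363 gf 29.7 F [-0.3  0.  -0.4]
up 19.1 [ 0.5461 -0.1872  0.119 ] w 1.004 gf 0.0 F [-0.7 -0.7 -0.3]
grip 22.0 [0.5134 0.1834 0.0223] w 0.365 gf 29.6 F [-0.5 -1.1  2.8]
over 24.1 [ 0.574  -0.1425  0.1196] w 0.361 gf 29.7 F [0.  0.  0.4]
down 25.4 [ 0.574  -0.1433  0.0197] w 0.362 gf 29.8 F [ 0.2  0.2 -0.5]
up 26.8 [ 0.5737 -0.1432  0.1189] w 0.998 gf 0.0 F [-0.8  0.4 -0.4]
grip 29.6 [0.4639 0.1661 0.0223] w 0.357 gf 29.5 F [-0.7 -0.2  3.2]
over 31.5 [ 0.6014 -0.0985  0.1195] w 0.36 gf 29.7 F [ 0.3 -0.3 -0.2]
down 32.8 [ 0.6016 -0.0993  0.0197] w 0.367 gf 29.7 F [ 0.2  0.4 -1.3]
up 34.2 [ 0.6013 -0.0992  0.1189] w 1.004 gf 0.0 F [-0.8  0.3 -0.2]
park 36.5 [ 0.16   -0.5261  0.231 ] w 1.002 gf 0.0 F [0.6 0.7 0.2]
```

View pics/end.png

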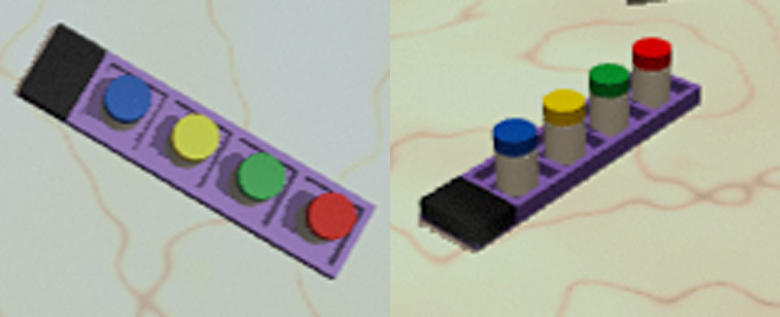

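The top and side views both show the order from the black end as blue, yellow, green, red. In the top view the caps are at (127,98), (195,137), (262,177) and (331,216). All four pots are upright and centred in their cells, so I'm handing in.

```bash
python3 -c "
from bench import robot
print(robot.job_done())"
```

```text
the job is handed in; nothing more can be done
None
```

All four pots stand upright and released in the receiving rack in reverse order (from the black end: blue, yellow, green, red); I handed the job in at about 37 s, and no verdict came back.

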